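Lift the white praline out of its tray with the tongs

ROBOT

A 6-joint arm with a two-finger parallel gripper is mounted at the origin on the work surface. World frame = base frame: x ahead of the robot, y to its left, z up, the work surface at z = 0. Lengths are in mm, angles in degrees, forces in N, time in s.
With the tool pointing down it reaches from about 250 to 725 mm from the base axis. Payload 9.7 kg.
Tool frame: the origin (TCP) lies on the centre line of the jaws, within the pads' length; the fingertips stand ahead of it and the grasp point (between the pads) lies 2 mm behind it (robot.finger_overhang is the z of the fingertips in the tool frame, in mm); z points along the fingers, y is the line along which they close (so a half turn about z gives the same grasp; the last joint's range is limited). The gripper opens to 85 mm and grips with 20 to 120 N. Pads are 22 mm wide; open, the fingers measure 114 mm over their backs; the gripper's body (76 mm by 85 mm) begins 54 mm behind the grasp point. The pads swing forward as they close: fully open they stand 13 mm farther back than shut.
Start: joints at [-70.932, 4.979, 10.078, 95.1, 0, 90], TCP at [179.677, -519.82, 248.284] pointing down, gripper open.
Joint ranges: [-179.16, 179.16], [-48.56, 103.87], [-65.8, 70.77], [-126.05, 130.52], [-82.76, 87.17], [-180, 180]. Speed limits (degrees/s): [127.2, 127.2, 147.25, 180, 180, 180].

INTERFACE

Orientations are given as a 3x3 rotation matrix whose columns are the frame's x, y, z axes.
In Python, from station import robot, solver, readout, optics gives the robot as it stands. Calls block until the motion is done:
- robot.reach(position, orientation): joint-space move of the TCP to a pose.
- robot.move_linear(position, orientation=None, feed=150, until_force=None): straight line of the TCP; orientation=None keeps the orientation; feed is the mean speed in mm/s. With until_force (N) it stops when the force on the tool has changed by that much, and returns True; else False.
- robot.movej(angles): joint-space move.
- robot.grip(opening): finger opening in mm; the grip force is fixed at half the most; returns when the fingers have stopped.
- robot.pause(seconds).
- solver.inverse_kinematics(position, orientation): joint angles nearest the present ones, or None.
- readout.state(): the state.
- optics.grab_frame(name): name is "scene" or "top" or "wrist"; returns the picture (420x560x3 uint8, red, green, blue); there is no depth.
- optics.camera_info(name): a dict with "mtx" (3x3 intrinsics, pixels), "rvec" (rotation vector, rad) and "tvec" (3), from world to camera coordinates, as OpenCV has them; the wrist camera has in their place "mount" (4x4, takes a point from camera to tool coordinates, whose origin is the TCP and whose axes are the flange's). Camera axes: x right, y down, z forward; pixel columns grow to the right and rows downward; lengths in mm; the calibration is good to about 2 mm. A picture is of the moment at which its call begins: read the wrist's pose just before it. camera_info takes no time and is no camera call.
A pose or a line that the arm cannot do raises robot.PlanningError and nothing moves.
- robot.close_job(): hands the job in; it is judged then, once.
Trained networks look in the newest picture that a camera, given by its name, has taken for a name from the list of things; names that differ only in an ending like _2 or _b are one class to them, and where a whole thing is asked for, a point or a joint stands for the part that bears it (a point fixed in the world has none). Each returns a list of dicts, best first, with "conf" (0 to 1); they miss things now and then, are a little off and sometimes report something else, mostly with a low value. They report only what shows in the picture. A call takes as long as a camera call. They do not tell look-alikes from the thing itself.
- optics.cut_out(camera, name): "region" (420x560 bool, what is visible of it) and "box" ([left, top, width, height] in pixels, round what is visible of it).
The state is a dict: "time_s": time; "joints": joint angles; "qd": joint speeds; "effort": joint torques, N m; "eef_pos": TCP position; "orientation": TCP orientation; "wrist_force": force on the tool from outside, world axes, zero at the start; "wrist_torque": the same for the moment, N m; "grip_width": finger opening in mm; "gripper_force": force on a finger pad.
Only numpy, scipy, OpenCV 4.12 (cv2) and the standard library are available. Lean on these libraries where they do the work, as an engineer would, in place of code of your own. Each camera call takes 0.05 s, during which the arm holds its last target. There are 200 camera calls.

TASK

Take the kitchen tongs out of their wooden stand, close them on the white praline in the red tray, pluck it out and hold it over the middle of the white plate, about 10 cm above it. Finish while still holding it there in the tongs: do not put it down or let go. Never touch the praline with the gripper itself, and leave the dark pralines in their pockets and everything else where it is.

Things in the scene. Friction and masses are not known exactly. Their poses are not given: they have to be found in the camera images.
- tongs: Steel spring tongs with red pads and tips, 75 g, upright in the stand, tips down, joined at the top. Origin: hinge, 153 mm above the table at the start, 148 mm above the tip ends; a 44 mm wide bridge rises 5 mm above it. z up; arms (3 mm thick, 18 mm wide in x) close along y. The body is the +y arm: z tilts by half the joint value when squeezed evenly.
- tongs_arm (a joint): Closing angle of the -y arm towards the +y arm, rad: 0 open (stop), 0.2 closed on a 26 mm praline, 0.36 tips touching. A spring opens the tongs: it pushes each grip pad out with 5 N when open, 10 N at 0.2. They are carried hanging from lightly squeezed pads; letting the pads open beyond 58 mm drops them.
- grip_left (a point): Middle of the outer face of the red grip pad (20 mm in x, 32 mm tall) on the +y arm, 37 mm below the hinge, 116 mm above the table at the start. The gripper takes both pads from above, closing along the tongs' y. Over both pads: 58 mm open, 50 mm closed on a praline, 44 mm tips touching; 1 mm of squeeze brings the tips 3.7 mm closer.
- grip_right (a point): Middle of the outer face of the red grip pad on the tongs' -y arm, likewise.
- tip_left (a point): Lower end of the inner face of the red tip (18 mm wide, 22 mm tall, 3 mm thick) of the tongs' +y arm. The tips stand 56 mm apart when open; they are parallel when 26 mm apart.
- tip_right (a point): Lower end of the inner face of the red tip of the tongs' -y arm, likewise. The item is gripped midway between the two tips.
- stand: Fixed open-topped wooden box holding the tongs, 32 mm in x, 82 mm in y, 64 mm tall, walls and floor 5 mm; the tongs stand on its floor and are drawn straight up. It may stand on either side of the tray. Origin: centre of its underside, axes as the tongs' at the start.
- tray: Fixed red praline tray, 130 mm in x, 190 mm in y, 16 mm tall, with 2 x 3 round pockets 30 mm wide and 10 mm deep (pocket floor 6 mm above the table), pocket centres at x = -30, 30 and y = -60, 0, 60 mm. Origin: centre of its underside.
- white: The white (ivory) round praline, upright cylinder 26 mm in diameter and 28 mm tall, 16 g; stands in a tray pocket with its lowest 10 mm sunk and 18 mm showing; origin: centre of its underside, z up. Which of the four filled pockets it is in changes.
- plate: Loose white plate, 160 mm in diameter, 18 mm tall, on the side of the tray away from the stand. Origin: centre of its underside.
- jar: Amber jar with yellow lid, 64 mm in diameter, 90 mm tall, behind the work area; to be left alone. Origin: centre of its underside.
- mug: Blue mug, 76 mm in diameter, 85 mm tall, behind the work area; to be left alone. Origin: centre of its underside.
- cutter: Steel star-shaped cookie cutter, 68 mm across, 22 mm tall, behind the tray; to be left alone. Origin: its centre, underside.
- dark1: One dark-brown round praline, upright cylinder 26 mm in diameter and 28 mm tall, 16 g; stands in a tray pocket with its lowest 10 mm sunk and 18 mm showing; origin: centre of its underside, z up. To be left in its pocket.
- dark2: Another dark-brown round praline, upright cylinder 26 mm in diameter and 28 mm tall, 16 g; stands in a tray pocket with its lowest 10 mm sunk and 18 mm showing; origin: centre of its underside, z up. To be left in its pocket.
- dark3: Another dark-brown round praline, upright cylinder 26 mm in diameter and 28 mm tall, 16 g; stands in a tray pocket with its lowest 10 mm sunk and 18 mm showing; origin: centre of its underside, z up. To be left in its pocket.
Mind the look-alikes: they are no part of the job. Several things have the shape of the tongs; the one meant has the colours described above.

How it is judged (in metres and radians):
On the way, in this order (a step that is already met when the one before it is completed fails the run):
1. the gripper has drawn the tongs up out of their stand (z of each of tip_left, tip_right in the frame of stand above 0.07 m and contact force between the fingers and tongs above 1 N), for 0.1 s.
2. the white praline is out of its pocket, between the tips of the tongs (contact force between white and tongs above 0.3 N and distance between white and tip_left below 0.045 m and distance between white and tip_right below 0.045 m and value of joint tongs_arm between 0.12 and 0.27 rad and contact force between the fingers and tongs above 1 N and z of white in the frame of tray above 0.03 m), for 0.1 s.
At the end, for the whole second after the job is handed in: Gripper holds the tongs (tilt under 0.5 rad), their tips hold the white praline (joint 0.12-0.27 rad, within 45 mm of each tip) at rest (under 30 mm/s), its underside 70-160 mm above the plate's underside, within 40 mm of its middle sideways; dark pralines in their pockets (contact force between white and tongs above 0.3 N and distance between white and tip_left below 0.045 m and distance between white and tip_right below 0.045 m and value of joint tongs_arm between 0.12 and 0.27 rad and contact force between the fingers and tongs above 1 N and z of each of dark1, dark2, dark3 in the frame of tray below 0.011 m and horizontal distance between white and plate below 0.04 m and z of white in the frame of plate between 0.07 and 0.16 m and angle between tongs's own z axis and vertical below 0.5 rad and linear speed of white below 0.03 m/s); the arm keeps its last pose, push and grip.
It fails at once if the gripper or arm touches the white praline (contact force between any of the fingers, the arm and white above 0.5 N).
It fails at once if a dark praline is moved more than 15 mm (distance of any of dark1, dark2, dark3 from where it was at the start of the episode above 0.015 m).
It fails at once if the plate, jar, mug or cutter is moved more than 30 mm (distance of any of plate, jar, mug, cutter from where it was at the start of the episode above 0.03 m).
It also fails if it takes over 45 s, if anything falls off the work surface, if the arm or the gripper's body presses on something with over 40 N, if the wrist force passes 120 N, or if a joint passes its speed limit or range.

## Working session

There is one attempt and no reset: what is moved stays moved. The work goes in short steps, each a Python script; the robot and the scene stay as the last script left them, time stands still between calls to the robot, and variables do not carry over. Pictures are saved under pics/ and viewed, at most 10 in all, crops included, and the job is handed in when it is done.

```bash
mkdir -p pics; ls; python3 - <<'E'
from station import robot, solver, readout, optics
import cv2,numpy as np
for n in("scene","top"):
    f=optics.grab_frame(n); cv2.imwrite(f"pics/{n}0.png",f[:,:,::-1])
    c=optics.camera_info(n); print(n,c)
    for t in("tongs","stand","tray","white","plate","dark1"):
        print(t,[(round(d["conf"],2),d["box"]) for d in optics.cut_out(n,t)])
print(readout.state(),robot.finger_overhang,optics.camera_info("wrist"))
E
```

```text
pics
scene {'mtx': array([[446.37555051,   0.        , 273.88438591],
       [  0.        , 446.37555051, 210.83488046],
       [  0.        ,   0.        ,   1.        ]]), 'rvec': array([ 2.14495791,  0.95132648, -0.41404977]), 'tvec': array([-360.77850005, -192.21551114, 1315.99434774])}
tongs [(0.65, [99.8, 241.2, 40.6, 44.7]), (0.6, [115.6, 281.1, 42.9, 70.5]), (0.56, [95.7, 213.1, 38.8, 54.2]), (0.51, [228.7, 310.3, 52.1, 64.4])]
stand [(0.82, [100.3, 266.9, 52.3, 43.0]), (0.59, [233.4, 209.7, 102.2, 71.8])]
tray [(0.78, [235.2, 212.2, 100.3, 69.9])]
white [(0.39, [98.8, 247.0, 9.3, 40.3])]
plate [(0.75, [314.0, 150.6, 61.2, 36.5])]
dark1 [(0.51, [264.2, 246.7, 9.3, 18.4]), (0.42, [249.8, 233.5, 11.0, 14.8])]
top {'mtx': array([[423.8717026 ,   0.        , 281.4762962 ],
       [  0.        , 423.8717026 , 213.92074757],
       [  0.        ,   0.        ,   1.        ]]), 'rvec': array([ 2.13558417, -2.129893  ,  0.1685639 ]), 'tvec': array([  -2.51822769,  582.41378995, 1144.28032797])}
tongs [(0.78, [389.2, 256.5, 29.6, 11.3]), (0.68, [376.9, 285.0, 28.6, 17.2]), (0.62, [400
[... 908 characters left out ...]
'wrist_force': array([ 0.4236628 ,  0.63558741, -0.5703562 ]), 'wrist_torque': array([-0.06040762,  0.05664657, -0.01126351]), 'gripper_force': 0.0, 'grip_width': 85.51265283465673} 17.0 {'mtx': array([[293.46513073,   0.        , 278.95746825],
       [  0.        , 293.46513073, 214.72459269],
       [  0.        ,   0.        ,   1.        ]]), 'mount': array([[ 1.17646958e-03, -9.56374279e-01, -2.92141841e-01,
         7.35766797e+01],
       [ 9.99999147e-01,  1.29110547e-03, -1.99599915e-04,
        -4.11929390e-01],
       [ 5.68078152e-04, -2.92141356e-01,  9.56374981e-01,
        -1.25190325e+02],
       [ 0.00000000e+00,  0.00000000e+00,  0.00000000e+00,
         1.00000000e+00]])}
```

```bash
python3 - <<'E'
import cv2
a=cv2.imread("pics/scene0.png")[110:400,70:440];b=cv2.imread("pics/top0.png")[120:330,110:450]
cv2.imwrite("pics/s1.png",cv2.resize(a,None,fx=2,fy=2,interpolation=2));cv2.imwrite("pics/t1.png",cv2.resize(b,None,fx=2.35,fy=2.35,interpolation=2))
E
```

```text
(no output)
```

View pics/s1.png

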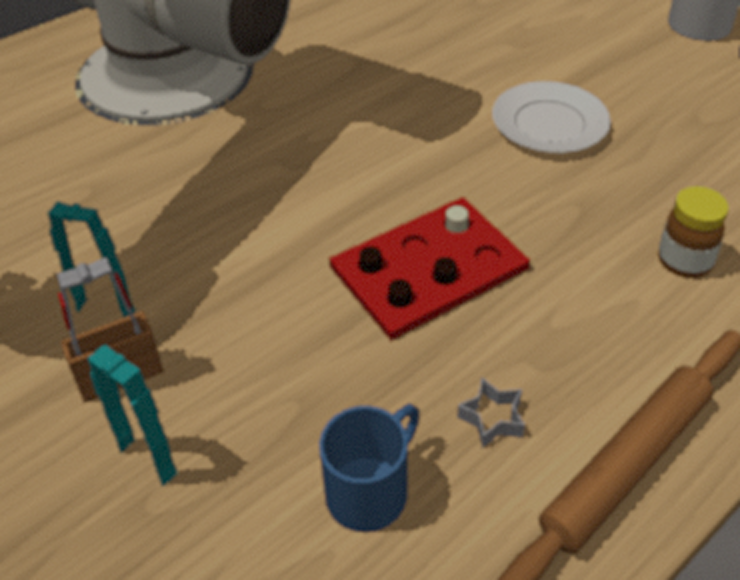

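View pics/t1.png

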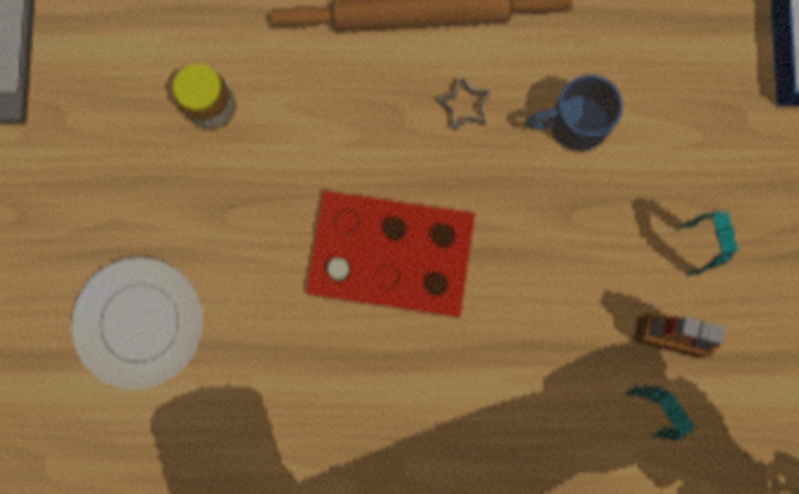

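The scene and top views show the grey tongs with red pads in the wooden stand on the robot's right, at top px ≈(399,262), with a teal look-alike on each side. The white praline is in the tray's near-left pocket at top px ≈(254,234). Both pockets next to it are empty. The plate is on the left at top px ≈(168,257).

```bash
cat >h.py <<'E'
from station import robot, solver, readout, optics
import cv2,numpy as np
def cam(n,st=None):
    c=optics.camera_info(n)
    if n!="wrist": return c["mtx"],cv2.Rodrigues(c["rvec"])[0],np.array(c["tvec"])
    st=st or readout.state(); T=np.eye(4);T[:3,:3]=st["orientation"];T[:3,3]=st["eef_pos"]
    W=np.linalg.inv(T@c["mount"]); return c["mtx"],W[:3,:3],W[:3,3]
def back(C,uv,z):
    K,R,t=C; uv=np.atleast_2d(uv).astype(float)
    d=(R.T@np.linalg.inv(K)@np.c_[uv,np.ones(len(uv))].T).T; o=-R.T@t
    return o+d*((z-o[2])/d[:,2])[:,None]
def proj(C,P):
    K,R,t=C; q=(K@(R@np.atleast_2d(P).T+t[:,None])).T; return q[:,:2]/q[:,2:]
def down(yaw):  # tool y axis at angle yaw from world y, tool z down
    c,s=np.cos(yaw),np.sin(yaw); y=np.array([-s,c,0]);z=np.array([0,0,-1.]);return np.c_[np.cross(y,z),y,z]
def rect(mask,C,z):
    m=mask.astype(np.uint8); p=np.argwhere(m)[:,::-1]
    return cv2.minAreaRect(back(C,p,z)[:,:2].astype(np.float32))
E
python3 - <<'E'
from h import *
f=optics.grab_frame("top");C=cam("top");h=cv2.cvtColor(f,cv2.COLOR_RGB2HSV)
for n,z in(("tray",16),("stand",64),("plate",15)):
    for d in optics.cut_out("top",n)[:1]: print(n,rect(d["region"],C,z))
w=back(C,[253.8,234],34);print("white",w)
# bridge grey
roi=np.zeros(f.shape[:2],bool);roi[248:275,378:425]=1
g=roi&(h[...,1]<60)&(h[...,2]>90);print(g.sum(),rect(g,C,158))
# plate centre by outline
print("ends",back(C,[[110+670/2.35,120+326/2.35]],100))
E
```

```text
tray ((550.2705688476562, 13.879570007324219), (191.28933715820312, 134.07398986816406), 82.03239440917969)
stand ((447.4516296386719, -313.5036926269531), (91.51036834716797, 36.74802017211914), 74.82966613769531)
plate ((464.9541015625, 323.84124755859375), (157.06187438964844, 157.26414489746094), 2.096173048019409)
white [[527.0634998   77.13566586  34.        ]]
115 ((447.54705810546875, -320.9202880859375), (41.92255783081055, 17.46253776550293), 77.55191040039062)
ends [[ 454.65360405 -301.4019108   100.        ]]
```

```bash
python3 - <<'E'
from h import *
yaw=np.radians(-12.5)
robot.reach([447,-319,300],down(yaw))
st=readout.state();f=optics.grab_frame("wrist");C=cam("wrist",st)
print(st["joints"].round(1),st["time_s"])
h=cv2.cvtColor(f,cv2.COLOR_RGB2HSV)
p=proj(C,[447,-319,158])[0];print(p)
for n in("tongs","stand"):
    for d in optics.cut_out("wrist",n): print(n,d["conf"],d["box"],rect(d["region"],C,158 if n=="tongs" else 64))
m=((h[...,1]<50)&(h[...,2]>90)).astype(np.uint8);k,l,s,c=cv2.connectedComponentsWithStats(m)
for i in range(1,k):
    if s[i,4]>150: print(s[i],c[i],rect(l==i,C,158))
o=f[:,:,::-1].copy()
cv2.imwrite("pics/w1.png",o)
E
```

```text
[-35.5   6.4  17.4 101.   -0.  -23. ] 2.6167
[279.23568323 208.84552395]
tongs 0.92 [258.4, 80.4, 58.8, 57.0] ((360.7126159667969, -290.6409606933594), (50.87305450439453, 21.29535484313965), 34.87266159057617)
tongs 0.91 [251.6, 178.6, 53.0, 38.6] ((438.1011047363281, -318.668701171875), (49.77409362792969, 35.68617248535156), 77.47801971435547)
tongs 0.6 [257.1, 233.3, 34.4, 93.0] ((518.9306640625, -342.493408203125), (32.8560676574707, 104.1265640258789), 80.43559265136719)
stand 0.96 [246.9, 168.9, 65.0, 34.0] ((442.84295654296875, -319.75897216796875), (81.89471435546875, 40.4484977722168), 75.55021667480469)
stand 0.43 [251.6, 179.6, 22.7, 36.8] ((455.3044128417969, -343.74957275390625), (26.6436767578125, 48.14297103881836), 77.47492218017578)
[256 199  46  20 825] [278.28727273 208.68606061] ((446.8974914550781, -319.6485595703125), (42.66522216796875, 18.245275497436523), 76.07272338867188)
[423 406  55  14 522] [452.05555556 414.33141762] ((739.35009765625, -172.56370544433594), (65.50563049316406, 20.498308181762695), 77.45214080810547)
```

View pics/w1.png

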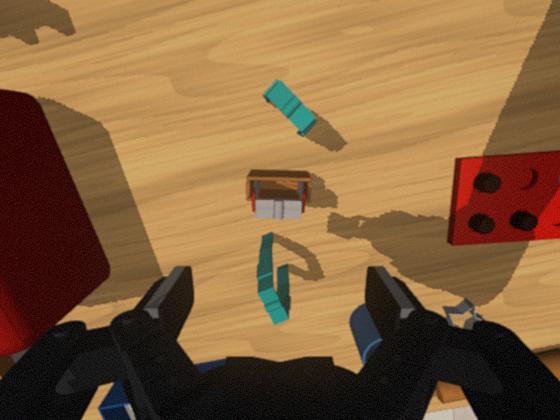

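The wrist view shows the grey bridge at px (278,209), which gives (447,-320) with its long axis at about 76.5°. The teal look-alikes are clear of the gripper. Next is the grasp.

```bash
python3 - <<'E'
from h import *
R=down(np.radians(-13.3))
robot.move_linear([447,-319.6,190],R)
print(robot.move_linear([447,-319.6,111],R,feed=80,until_force=8))
robot.grip(56);s=readout.state();print(s["grip_width"],s["gripper_force"],s["wrist_force"],s["eef_pos"])
robot.move_linear([447,-319.6,160],R,feed=60)
s=readout.state();print(s["grip_width"],s["gripper_force"],s["wrist_force"])
robot.move_linear([447,-319.6,260],R,feed=100);robot.pause(.3)
s=readout.state();print(s["grip_width"],s["gripper_force"],s["wrist_force"],s["eef_pos"],s["time_s"])
f=optics.grab_frame("wrist");cv2.imwrite("pics/w2.png",f[:,:,::-1])
E
```

```text
False
55.79126469761974 5.734090160694905 [-0.2355765   0.13143579  4.66535797] [ 447.28929592 -319.74431805  111.63538061]
56.18386442134941 5.332474441383965 [-0.14012667 -0.25420566 -1.46782545]
56.508932005344214 5.332488820713479 [-0.08477187 -0.34081195 -1.03190765] [ 446.91514572 -319.53824395  259.71430089] 7.6
```

View pics/w2.png

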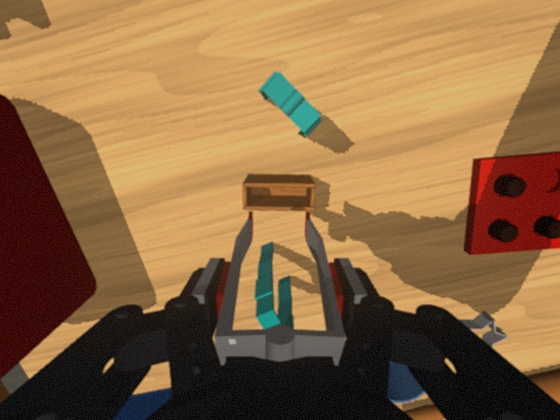

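The tongs hang properly from the pads, with the tips near px (250,212) and (310,212). Next I move over the white praline and measure both the tips and the praline.

```bash
python3 - <<'E'
from h import *
robot.grip(55.3)
R=down(np.radians(-8))
robot.move_linear([490,-120,260],R,feed=200);robot.move_linear([528,77,260],R,feed=200)
robot.move_linear([528,77,205],R,feed=120);robot.pause(.4)
s=readout.state();f=optics.grab_frame("wrist");C=cam("wrist",s);print(s["grip_width"],s["gripper_force"],s["eef_pos"],s["time_s"])
P=s["eef_pos"];Rw=s["orientation"]
for y in(25,-25): print("exp tip",proj(C,P+Rw@np.array([0,y,106.6])))
print("exp white top",proj(C,[528,77,34]))
for d in optics.cut_out("wrist","white"): 
    print(d["conf"],d["box"]);
h=cv2.cvtColor(f,cv2.COLOR_RGB2HSV);m=((h[...,1]<70)&(h[...,2]>110)).astype(np.uint8)
k,l,st,c=cv2.connectedComponentsWithStats(m)
for i in range(1,k):
    if st[i,4]>80: print(st[i],c[i],back(C,c[i],34))
cv2.imwrite("pics/w3.png",f[:,:,::-1]);o=f[120:300,160:400,::-1];cv2.imwrite("pics/w3c.png",cv2.resize(o,None,fx=3.3,fy=3.3,interpolation=2))
E
```

```text
55.51541469644849 5.567696657744818 [528.12164621  77.06737965 205.30221198] 11.2
exp tip [[308.87319212 220.25468216]]
exp tip [[248.6715474  220.19656623]]
exp white top [[278.6770544  200.80582094]]
0.87 [271.5, 182.5, 23.6, 31.7]
[  435     9   125   171 17435] [503.74614282  96.99179811] [[457.48352865 300.76620308  34.        ]]
[272 190  22  20 356] [282.37359551 199.57865169] [[527.22791126  80.98908172  34.        ]]
[215 335  50  29 951] [240.54679285 345.4426919 ] [[702.08996834   5.64281119  34.        ]]
[294 336  50  29 899] [317.75194661 345.6996663 ] [[715.53793678  99.10126158  34.        ]]
[273 344  18  17 210] [281.87619048 351.7047619 ] [[718.33902396  54.42763647  34.        ]]
```

View pics/w3c.png

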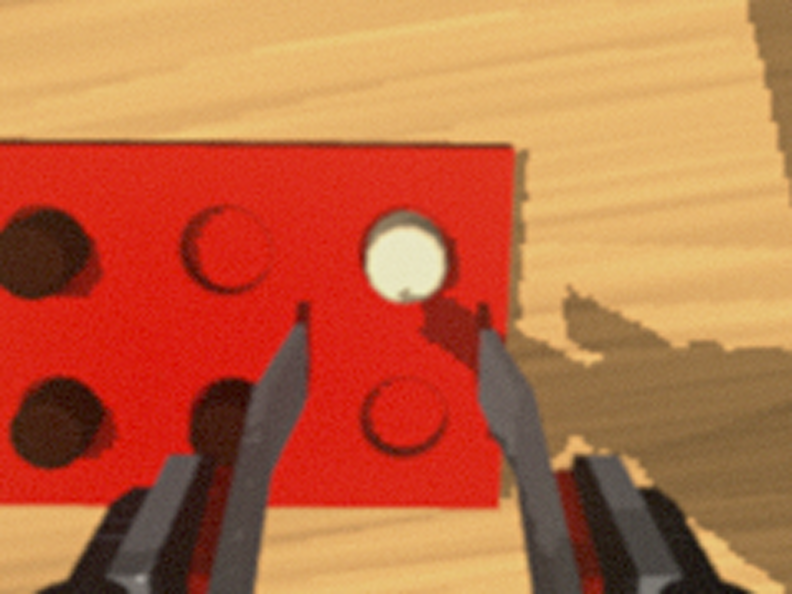

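The crop shows the white praline's top at px (282.5,199.5). The tip inner edges are at columns ~253 and ~305, so their midpoint is ~279 and the praline is about 4 mm towards +y. I'll shift, go lower and check again.

```bash
python3 - <<'E'
from h import *
R=down(np.radians(-8))
robot.move_linear([527.3,80.7,162],R,feed=100);robot.pause(.4)
s=readout.state();f=optics.grab_frame("wrist");C=cam("wrist",s);print(s["grip_width"],s["gripper_force"],s["eef_pos"],s["time_s"])
P=s["eef_pos"];Rw=s["orientation"]
for y in(23,-23): print("exp tip",proj(C,P+Rw@np.array([0,y,106.6])))
h=cv2.cvtColor(f,cv2.COLOR_RGB2HSV);m=((h[...,1]<70)&(h[...,2]>110)).astype(np.uint8)
k,l,st,c=cv2.connectedComponentsWithStats(m)
for i in range(1,k):
    if st[i,4]>80: print(st[i],c[i],back(C,c[i],34))
o=f[120:300,160:400,::-1];cv2.imwrite("pics/w4c.png",cv2.resize(o,None,fx=3.3,fy=3.3,interpolation=2))
E
```

```text
55.317847315566425 5.5676698323804885 [527.42412004  80.68478193 162.26883221] 12.2833
exp tip [[306.46564285 220.25236959]]
exp tip [[251.08013195 220.198903  ]]
[  456     0   104   189 15812] [515.03497344  99.70206173] [[459.53976845 282.62498159  34.        ]]
[267 201  25  21 353] [280.57223796 210.0878187 ] [[525.19986765  82.63559395  34.        ]]
[306 224  11  30 130] [309.97692308 238.17692308] [[555.76595874 105.90073694  34.        ]]
[ 215  335   50   30 1003] [240.47258225 345.64905284] [[665.49997112  20.99205802  34.        ]]
[294 335  50  30 956] [317.82322176 345.93200837] [[677.06243702 101.0475109   34.        ]]
[272 342  21  19 275] [281.80727273 351.72      ] [[679.15763343  62.74055202  34.        ]]
[147 383  24  29 112] [156.16071429 392.36607143] [[714.27246353 -82.50457349  34.        ]]
```

View pics/w4c.png

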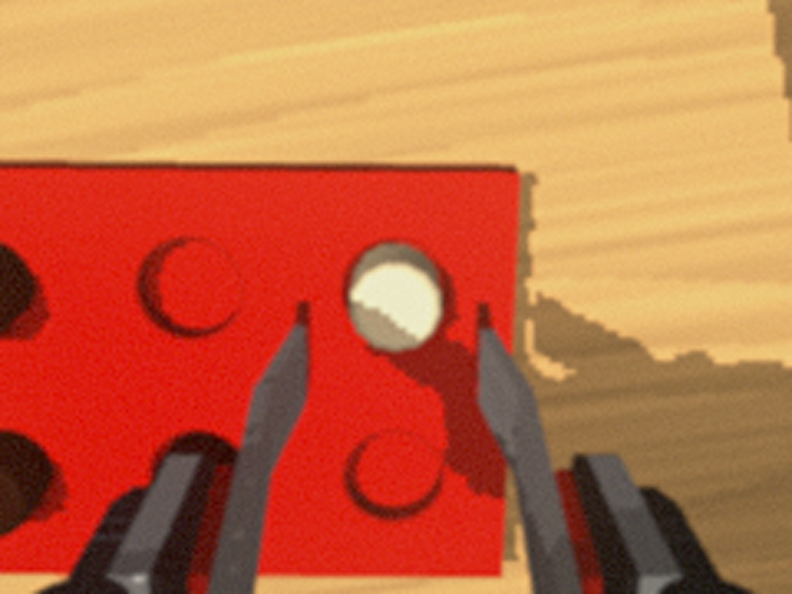

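```bash
python3 - <<'E'
from h import *
R=down(np.radians(-8))
robot.move_linear([528,81.4,150],R,feed=80)
print(robot.move_linear([528,81.4,127],R,feed=40,until_force=5));robot.pause(.3)
s=readout.state();f=optics.grab_frame("wrist");print(s["grip_width"],s["gripper_force"],s["eef_pos"],s["wrist_force"],s["time_s"])
o=f[120:300,160:400,::-1];cv2.imwrite("pics/w5c.png",cv2.resize(o,None,fx=3.3,fy=3.3,interpolation=2))
E
```

```text
False
55.74148369453105 5.568079340955592 [528.08046826  81.42513077 127.18950554] [ 0.65432967 -0.18087326 -0.79761313] 13.6583
```

View pics/w5c.png

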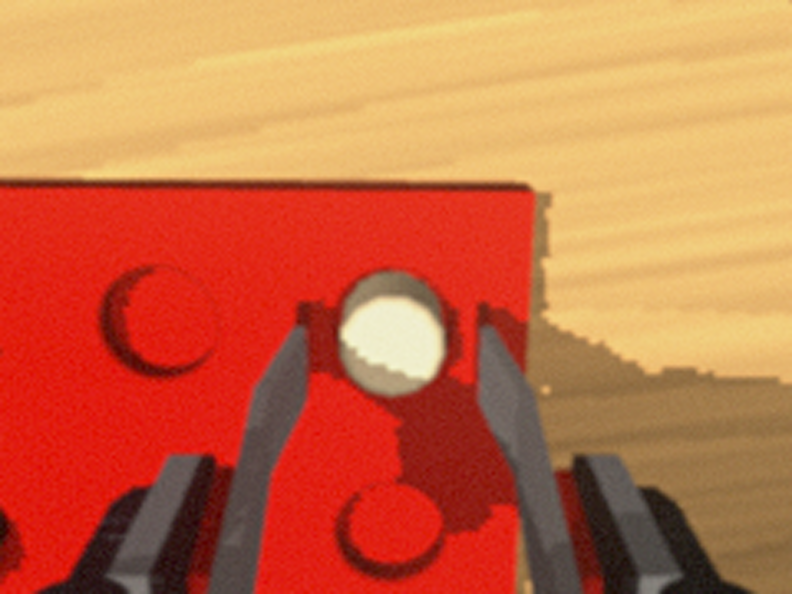

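The praline (columns 340–446) is centred between the tips (308 and 478, midpoint 393). Closing now.

```bash
python3 - <<'E'
from h import *
def rd(): s=readout.state();print(round(s["grip_width"],2),round(s["gripper_force"],2),s["wrist_force"].round(2),s["eef_pos"].round(1),round(s["time_s"],1));return s
for w in(53,51.5,50.5,50,49.5,49,48.5):
    robot.grip(w);s=rd()
    if s["gripper_force"]>20:break
E
```

```text
52.96 6.38 [ 0.29  0.49 -0.02] [528.   81.4 127. ] 13.9
51.35 7.01 [-0.71 -0.44 -1.95] [528.   81.4 127. ] 14.1
50.42 7.84 [ 0.32 -0.09 -0.38] [528.   81.4 127. ] 14.4
50.11 9.3 [-0.6  -0.83 -1.03] [528.   81.4 127. ] 14.6
50.17 15.91 [-0.24 -0.28  0.1 ] [528.   81.4 127. ] 14.8
49.35 28.29 [-0.79  0.01 -0.68] [528.   81.4 127. ] 15.0
```

```bash
python3 - <<'E'
from h import *
def rd(): s=readout.state();print(round(s["grip_width"],2),round(s["gripper_force"],2),s["wrist_force"].round(2),s["eef_pos"].round(1),s["joints"].round(1),round(s["time_s"],1));return s
R=down(np.radians(-8))
robot.move_linear([528,81.4,165],R,feed=40);rd()
robot.move_linear([528,81.4,231],R,feed=80)
robot.move_linear([465,324,231],R,feed=120);robot.pause(.5);s=rd()
f=optics.grab_frame("wrist");g=optics.grab_frame("scene")
cv2.imwrite("pics/w6.png",np.hstack([cv2.resize(f[100:310,140:420],(400,300)),cv2.resize(g[80:230,260:460],(400,300))])[:,:,::-1])
E
```

```text
49.81 28.32 [-0.12  0.22 -0.73] [527.9  81.4 164.7] [ 8.8  1.9 -2.4 85.7  0.  16.8] 16.1
49.67 28.32 [-0.34 -0.54 -0.81] [465. 324. 231.] [34.9  7.  10.3 93.3 -0.  42.9] 19.8
```

View pics/w6.png

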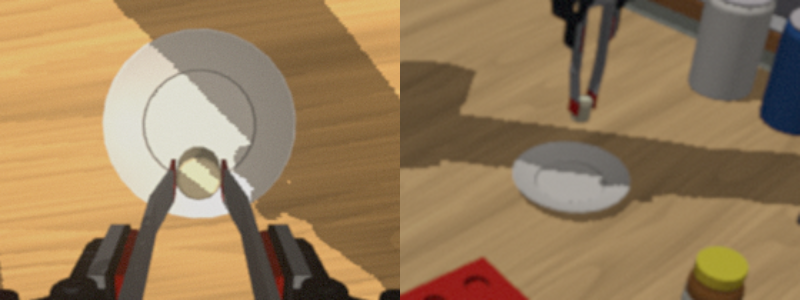

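The praline is held between the red tips above the plate. I'll check the centring against the wrist view, where the plate centre is at px ≈(279,186).

```bash
python3 - <<'E'
from h import *
s=readout.state();C=cam("wrist",s);print(back(C,[278.8,186.1],16),s["gripper_force"])
robot.pause(.3);print(robot.close_job())
E
```

```text
[[458.14507419 324.99534491  16.        ]] 28.320887982845306
the job is handed in; nothing more can be done
None
```

The job is handed in: the tongs hold the white praline about 10 cm above the plate. By my measurements it is within about 7 mm of the plate's middle, and the grip was steady at about 28 N; the judge's verdict was not shown.

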